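# Uncover the oven-deck control and hold its palm button in the green band

## Robot

A 7-joint arm with a two-finger parallel gripper is mounted at the origin on a cart in front of the work surface, level with it; the furniture and walls round the work are solid. World frame = base frame: x ahead of the robot, y to its left, z up, the work surface at z = 0. Lengths are in m, angles in rad, forces in N, time in s.
With the tool pointing down it reaches from about 0.425 to 0.875 m from the base axis. Payload 8.4 kg.
Tool frame: the origin (TCP) lies midway between the tips of the shut fingers; the grasp point (between the pads) lies 19 mm behind it (r.tcp_to_grasp is the distance from the TCP to the grasp point, in m); z points along the fingers, y is the line along which they close (so a half turn about z gives the same grasp; the last joint's range is limited). The gripper opens to 85 mm and grips with 20 to 120 N. Pads are 22 mm wide; open, the fingers measure 114 mm over their backs; the gripper's body (76 mm by 85 mm) begins 54 mm behind the grasp point. The pads swing forward as they close: fully open they stand 13 mm farther back than shut.
Start: joints at [-1.206, 0.333, 0.04, 1.465, -0.013, 1.343, -0.059], TCP at [0.291, 0.581, 0.231] pointing down, gripper open.
Joint ranges: [-2.58, 2.58], [-0.38, 2.09], [-1.3, 1.39], [0.25, 2.4], [-1.5, 4.64], [0.08, 2.09], [-2.65, 2.65]. Speed limits (rad/s): [2.22, 2.22, 2.79, 2.79, 3.14, 3.14, 3.14].

## Interface

Orientations are given as a rotation vector (axis times angle).
In Python, from plant import r, read_camera gives the robot as it stands.
- The arm moves only by the shell command python3 -m creep 'ROWS' [FORCE]. ROWS is JSON, one flat list of numbers, 7 for each row, row after row: the shift along the world's x, y, z in mm, then the turn, a rotation vector about the world's x, y, z in rad, then the closure, from -1 (fully open) to 1 (shut), so that 0 is half open. In form: [dx, dy, dz, ax, ay, az, claw, dx, dy, dz, ax, ay, az, claw, ...]. A call has 1 to 12 rows; each row shifts and turns the commanded pose from where the row before left it; what a row does not reach is not made up. A row lasts 1/12 s, in which the tool goes at most 41.7 mm and 7.16 degrees, less where a joint would pass 70% of its speed; a pose out of reach is approached as far as the arm can. A call is refused whole if a number of a shift passes 41.7 or a number of a turn 0.125, either way. A call with a gripper value outside its range is refused whole. The fingers move at their own pace and stop on an object; FORCE is the grip in N (left out, the last holds). Time passes only in rows, so rows that do not move let the fingers close. It gives the time, the measured TCP pose, the force, the opening and the grip force at its end, in the units of the state.
- r.observe(): the state, without advancing time (a new reading comes with each control period).
- read_camera(name): name is "scene" or "top"; returns a dict with "img" (480x640x3 uint8, red, green, blue), "vertical_fov" (degrees; the focal length in pixels is half the picture's height over the tangent of half this angle, whatever the lens; pixels are square), "cx", "cy" (the principal point, pixels), "dist" ([k1, k2, p1, p2, k3] as OpenCV has them; the pictures are not rectified), "view" (4x4, takes a point from world to camera coordinates). Camera axes: x right, y up, looking along -z (the intrinsics and any distortion apply to the point x, -y, -z); pixel columns grow to the right and rows downward; lengths in m; the calibration is good to about 2 mm. A picture is of the moment at which its call begins. There is no depth.
- r.job_done(): hands the job in; it is judged then, once.
The state is a dict: "time": time; "joint_pos": joint angles; "joint_vel": joint speeds; "joint_efforts": joint torques, N m; "tcp_pos": TCP position; "orientation": TCP orientation; "contact_force": force on the tool from outside, world axes, zero at the start; "wrist_torque": the same for the moment, N m; "width": finger opening in m; "finger_force": force on a finger pad.
Only numpy, scipy, OpenCV 4.12 (cv2) and the standard library are available. Lean on these libraries where they do the work, as an engineer would, in place of code of your own. Each camera call takes 0.05 s, during which the arm holds its last target. There are 200 camera calls.

## Task

Turn the pizza oven's deck from the blue hold-to-run control: lift the white flour cover off the blue control and stand it upright on the black rubber mat, open side down, and let go of it. Then press the blue control's palm button down until the green band on its stem is at the collar and keep it there, never pressing on into the red; after at least two seconds finish with the button still held in the green by the robot. Leave the yellow control with its cover and the other things on the counter alone.

Things in the scene. Friction and masses are not known exactly. Their poses are not given: they have to be found in the camera images.
- blue_box: The wanted hold-to-run control: fixed BLUE box 100x100x45 mm on the counter (left, middle or right). Origin: centre of its underside, z up. In the middle of its top a steel collar, 60 mm in diameter and 12 mm high (its top 57 mm above the counter), through which the palm button's stem slides straight down.
- blue_button (a joint): Travel of the blue palm button in m: 0 = up, grows as it is pressed down, stop at 0.034. Spring: 2.5 N to start, plus 0.25 N per mm (6.5 N at 16 mm). Bands on the stem (18 mm in diameter) sink one by one into the collar: white (travel 0 to 10 mm), green (10 to 22 mm: deck turns, middle 16), red (from 22 mm: drive trips). The colour at the collar's top edge is the present zone.
- blue_top (a point): Centre of the flat top of the blue control's button, a round black head 44 mm in diameter, 14 mm thick. With the button up it is 107 mm above the counter; it goes down with the button.
- blue_cover: Loose white flour cover on the blue control: an upside-down cup, 74 mm in diameter, 74 mm high, wall 4 mm, its rim resting on the box's top round the collar (about 120 g; must rise 65 mm to clear the button). On top a grey round knob to hold it by, 24 mm in diameter, 30 mm high. Origin: centre of its open rim, z up; the knob reaches from 74 to 104 mm above it.
- yellow_box: The other control, to be left alone: same build as the blue one, but YELLOW (fixed). Origin: centre of its underside.
- yellow_button (a joint): Travel of the yellow control's button in m, 0 = up. It is under its own cover.
- yellow_cover: Loose white flour cover on the yellow control, the same as the blue control's cover; stays where it is. Origin: centre of its open rim.
- mat: Black ribbed rubber mat, 150x150x4 mm, fixed to the counter. Origin: centre of its underside; its top is 4 mm above the counter. It lies left, middle or right: the two controls and the mat swap these three places. Behind the left place (the near face 110 to 165 mm beyond its centre) a fixed wall, 178 mm tall, runs across: keep the wide gripper body clear of it.
- toothpick_glass: Bystander (loose): glass of toothpicks, 62 mm in diameter, 72 mm high, at the back of the work area. Origin: centre of its underside.
- spice_jar: Bystander (loose): spice jar with a black cap, 41 mm in diameter, 105 mm high, at the back. Origin: centre of its underside.
- tape_roll: Bystander (loose): roll of masking tape lying flat, 104 mm in diameter, 25 mm high, near the robot. Origin: centre of its underside.
Mind the look-alikes: they are no part of the job. Leave any pink look-alike of the blue_cover alone.

How it is judged:
By the outcome, as a careful person would: the job done as asked, in the order asked, and still so for the second after the job is handed in, while the arm keeps its last pose, push and grip.
It also fails if it takes over 64 s, if anything falls off the work surface, if the arm or the gripper's body presses on something with over 40 N, if the wrist force passes 120 N, or if a joint passes its speed limit or range.

## Working session

There is one attempt and no reset: what is moved stays moved. The work goes in short steps, Python scripts to look and compute and a shell command to move; the robot and the scene stay as the last step left them, time stands still between calls to the robot, and variables do not carry over. Pictures are saved under pics/ and viewed, at most 10 in all, crops included, and the job is handed in when it is done.

```bash
ls; mkdir -p pics
cat > h.py <<'E'
import numpy as np, cv2
from plant import r, read_camera
def cam(n):
    c=read_camera(n); f=240/np.tan(np.radians(c["vertical_fov"])/2)
    c["K"]=np.array([[f,0,c["cx"]],[0,f,c["cy"]],[0,0,1]]); c["D"]=np.array(c["dist"],float)
    c["V"]=np.diag([1,-1,-1,1])@np.array(c["view"]); return c
def ray(c,u,v):
    p=cv2.undistortPoints(np.array([[[u,v]]],float),c["K"],c["D"])[0,0]
    R=c["V"][:3,:3]; return -R.T@c["V"][:3,3], R.T@np.array([p[0],p[1],1])
def onz(c,u,v,z):
    o,d=ray(c,u,v); return o+d*(z-o[2])/d[2]
def tri(c1,p1,c2,p2):
    (o,d),(q,e)=ray(c1,*p1),ray(c2,*p2); d=d/np.linalg.norm(d); e=e/np.linalg.norm(e)
    s=np.linalg.lstsq(np.c_[d,-e],q-o,rcond=None)[0]; a,b=o+d*s[0],q+e*s[1]
    return (a+b)/2,np.linalg.norm(a-b)
def proj(c,P):
    return cv2.projectPoints(np.array(P,float).reshape(-1,3),cv2.Rodrigues(c["V"][:3,:3])[0],c["V"][:3,3],c["K"],c["D"])[0][:,0]
def save(c,n): cv2.imwrite("pics/"+n,c["img"][:,:,::-1])
E
python3 - <<'E'
from h import *
for n in("scene","top"):
    c=cam(n); save(c,n+"0.png"); print(n,c["vertical_fov"],c["dist"],ray(c,320,240))
s=r.observe(); print(s)
E
```

```text
pics
scene 42.04274337042116 [-0.095473  0.        0.        0.        0.      ] (array([ 1.06871714, -0.56628074,  1.1825927 ]), array([-0.40587384,  0.33397589, -0.85104476]))
top 51.62194149239272 [-0.09404188  0.          0.          0.          0.        ] (array([ 0.42276873, -0.09923091,  1.32817388]), array([ 0.09828566, -0.00162247, -0.99516702]))
{'time': 0.1, 'joint_pos': array([-1.2061619 ,  0.33384132,  0.03983319,  1.46616751, -0.01338664,
        1.34329485, -0.05846094]), 'joint_vel': array([ 3.83443955e-05, -6.49519302e-04, -2.79434074e-04, -3.61019095e-03,
        1.65894942e-03, -5.91439742e-04,  1.60943468e-03]), 'joint_efforts': array([ 4.79134687e-03, -6.60007024e+01,  1.37101136e+00, -4.06470823e+01,
        1.72027579e-02,  8.85071437e-03,  8.25482402e-05]), 'tcp_pos': array([0.29062045, 0.58095969, 0.23051645]), 'orientation': array([-7.21922142e-01, -3.05727565e+00,  2.23973807e-03]), 'contact_force': array([-0.37457431,  0.18380557, -0.1215296 ]), 'wrist_torque': array([-0.02352093, -0.02639717,  0.03213921]), 'finger_force': 0.0, 'width': 0.08535863698997066}
```

View pics/scene0.png

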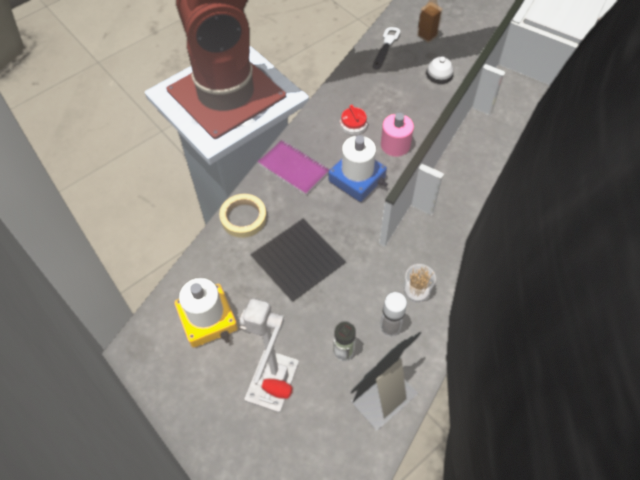

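View pics/top0.png

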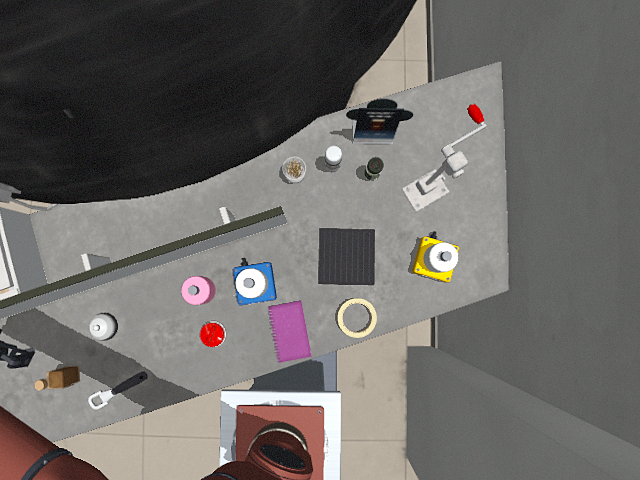

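The scene view shows the blue box at (358,175) with a white cover and grey knob at (360,143), the mat at (298,258) and the yellow control at (205,310). In the top view, the blue knob is at (250,283), the mat at (347,257) and the yellow knob at (445,257).

Candidates in the top view are the white cover on blue (250,283), the white cover on yellow (443,257) and the pink cup (198,290). The first fits because it is white and sits on the blue box. I'll confirm it in an enlarged crop.

Run:
```python
from h import *
a=cv2.imread("pics/scene0.png")[120:210,320:420]; b=cv2.imread("pics/top0.png")[245:335,180:280]
cv2.imwrite("pics/crop1.png",np.vstack([cv2.resize(np.hstack([a,b]),(800,360),interpolation=cv2.INTER_CUBIC)]))
```

```text
(no output)
```

View pics/crop1.png

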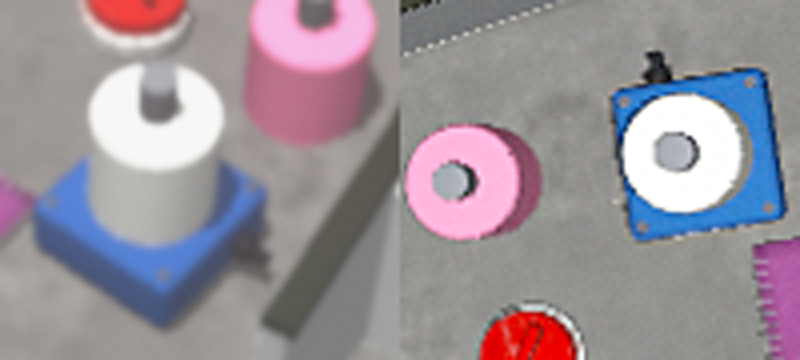

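The crop confirms it: a white cup with a grey knob on the blue box, and the pink one stands apart on the counter. Knob top is at scene (359.5,139) and top (249,282.5).

Run:
```python
from h import *
s,t=cam("scene"),cam("top")
for n,a,b in[("knob",(359.5,139),(248.8,282.3)),("covertop",(359,149),(250.3,283.5)),("mat",(298,260),(347,257)),("yknob",(196.5,287),(445.5,257))]: print(n,*tri(s,a,t,b))
for n,z,ps in[("mat",.004,[(320,228),(375,229),(375,285),(319,284)]),("box",.045,[(233.5,266.5),(271,262),(276,298.5),(239,305)])]:
    q=np.array([onz(t,*p,z) for p in ps]); print(n,q.mean(0),q[:,:2].tolist())
for p in[(285,212),(180,245),(293,170),(334,155),(374,167),(357,318),(290,330)]: print(p,onz(t,*p,.05))
print("wall",onz(t,286,209,.178),onz(t,200,235,.178),onz(t,286,218,.178))
```

```text
knob [0.43677862 0.0666915  0.15376388] 0.0021356476192461275
covertop [0.43467973 0.06859443 0.11690753] 0.0032781248858001176
mat [ 0.51047866 -0.17278867 -0.00223897] 0.004304567708211248
yknob [ 0.50295678 -0.40250516  0.14597807] 0.0020186450745824603
mat [ 0.51051108 -0.17493485  0.004     ] [[0.585956983875724, -0.10097688424847819], [0.5852360302287465, -0.24905923385413312], [0.4349660874621948, -0.24947942310802793], [0.4358852147784394, -0.10022386237439612]]
box [0.43591801 0.06543293 0.045     ] [[0.4776083576843946, 0.12189787330995769], [0.4906240701228746, 0.02479662195615155], [0.3967750918081809, 0.009975381899391858], [0.3786645326836477, 0.10506184592596662]]
(285, 212) [ 0.62106625 -0.00926584  0.05      ]
(180, 245) [0.53122206 0.26274105 0.05      ]
(293, 170) [ 0.73299123 -0.02797706  0.05      ]
(334, 155) [ 0.77495016 -0.13538562  0.05      ]
(374, 167) [ 0.7441867  -0.24114837  0.05      ]
(357, 318) [ 0.34976992 -0.19849442  0.05      ]
(290, 330) [ 0.31726351 -0.02769153  0.05      ]
wall [ 0.60834652 -0.02047624  0.178     ] [0.54448695 0.18000057 0.178     ] [ 0.58704867 -0.02090246  0.178     ]
```

The knob is at about (0.436, 0.066) with its top near z 0.15. The mat centre is at (0.510, -0.174). The closing axis points about 63° in the world, which is fine, so no turn is needed. Moving above the knob.

```bash
python3 -m creep '[5,-20,3,0,0,0,-1,7,-25,3,0,0,0,-1,7,-25,3,0,0,0,-1,7,-25,3,0,0,0,-1,7,-25,3,0,0,0,-1,7,-25,0,0,0,0,-1,7,-25,0,0,0,0,-1,7,-25,0,0,0,0,-1,7,-25,0,0,0,0,-1,7,-25,0,0,0,0,-1,7,-25,0,0,0,0,-1,7,-25,0,0,0,0,-1]' 30
python3 -m creep '[7,-25,0,0,0,0,-1,7,-25,0,0,0,0,-1,7,-25,0,0,0,0,-1,7,-25,0,0,0,0,-1,7,-25,0,0,0,0,-1,7,-25,0,0,0,0,-1,7,-25,0,0,0,0,-1,7,-25,0,0,0,0,-1,7,-15,0,0,0,0,-1,0,0,0,0,0,0,-1,0,0,0,0,0,0,-1]'
```

```text
time: 1.2
tcp_pos: [0.3729, 0.2849, 0.2463]
orientation: [-0.722, -3.057, -0.0]
contact_force: [0.5, -0.3, 0.3]
width: 0.0853
finger_force: 0.0
time: 2.12
tcp_pos: [0.4358, 0.0707, 0.2463]
orientation: [-0.725, -3.057, -0.001]
contact_force: [0.1, -0.0, -0.1]
width: 0.0848
finger_force: 0.0
```

```bash
python3 -m creep '[0,-2,-20,0,0,0,-1,0,-2,-20,0,0,0,-1,0,0,-15,0,0,0,-1,0,0,0,0,0,0,-1,0,0,0,0,0,0,-1]'
python3 - <<'E'
from h import *
s,t=cam("scene"),cam("top"); a=s["img"][80:210,300:430]; b=t["img"][220:350,180:310]
cv2.imwrite("pics/crop2.png",cv2.resize(np.hstack([a,b]),(800,400),interpolation=cv2.INTER_CUBIC)[:,:,::-1])
E
```

```text
time: 2.53
tcp_pos: [0.4351, 0.0681, 0.1911]
orientation: [-0.72, -3.057, 0.001]
contact_force: [1.1, -0.8, 1.1]
width: 0.0853
finger_force: 0.0
```

View pics/crop2.png

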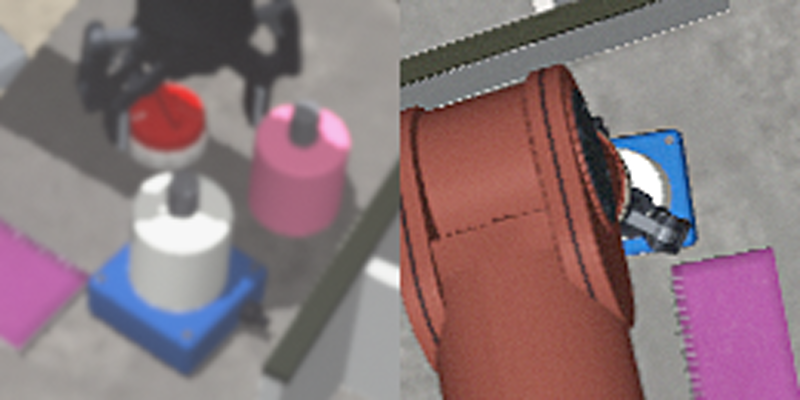

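The fingers straddle the knob: tips are at crop (118,130) and (258,105), the knob at (183,185). Next I descend and close.

```bash
python3 -m creep '[1,-1,-17,0,0,0,-1,0,0,-17,0,0,0,-1,0,0,-15,0,0,0,-1,0,0,-10,0,0,0,-1,0,0,-8,0,0,0,-1,0,0,0,0,0,0,-1,0,0,0,0,0,0,-1]'
python3 -m creep '[0,0,0,0,0,0,0,0,0,0,0,0,0,0.2,0,0,0,0,0,0,0.3,0,0,0,0,0,0,1,0,0,0,0,0,0,1,0,0,0,0,0,0,1,0,0,0,0,0,0,1,0,0,0,0,0,0,1,0,0,0,0,0,0,1]' 30
```

```text
time: 3.22
tcp_pos: [0.437, 0.0665, 0.1248]
orientation: [0.722, 3.057, 0.0]
contact_force: [0.4, -0.3, 0.8]
width: 0.0851
finger_force: 0.0
time: 3.97
tcp_pos: [0.4369, 0.0664, 0.1244]
orientation: [0.722, 3.057, 0.0]
contact_force: [0.2, 0.8, 1.6]
width: 0.0227
finger_force: 32.7
```

```bash
python3 -m creep '[0,0,4,0,0,0,1,0,0,8,0,0,0,1,0,0,12,0,0,0,1,0,0,14,0,0,0,1,0,0,14,0,0,0,1,0,0,14,0,0,0,1,0,0,12,0,0,0,1,0,0,8,0,0,0,1,0,0,4,0,0,0,1,0,0,0,0,0,0,1,0,0,0,0,0,0,1]' 40
python3 - <<'E'
from h import *
s,t=cam("scene"),cam("top"); a=s["img"][50:210,290:450]; b=t["img"][200:360,180:340]
cv2.imwrite("pics/crop3.png",cv2.resize(np.hstack([a,b]),(800,400),interpolation=cv2.INTER_CUBIC)[:,:,::-1])
E
```

```text
time: 4.88
tcp_pos: [0.4366, 0.0663, 0.214]
orientation: [-0.722, -3.057, 0.0]
contact_force: [-0.6, 0.3, -1.0]
width: 0.0226
finger_force: 39.7
```

View pics/crop3.png

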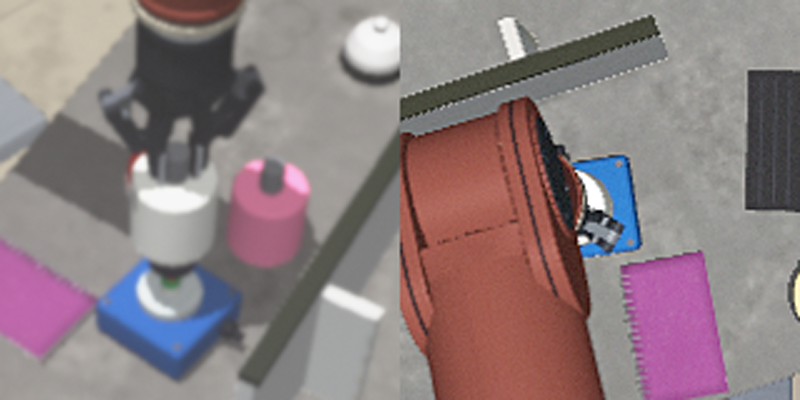

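The cover is held by the knob and lifted clear; the black button is visible at crop (172,270). Carrying it to the mat.

```bash
python3 -m creep '[3,-10,0,0,0,0,1,6,-20,0,0,0,0,1,7,-23,0,0,0,0,1,7,-23,0,0,0,0,1,8,-25,0,0,0,0,1,8,-25,0,0,0,0,1,8,-25,0,0,0,0,1,8,-25,0,0,0,0,1,7,-23,0,0,0,0,1,6,-21,0,0,0,0,1,4,-13,0,0,0,0,1,2,-7,0,0,0,0,1]'
python3 -m creep '[0,0,-8,0,0,0,1,0,0,-16,0,0,0,1,0,0,-20,0,0,0,1,0,0,-20,0,0,0,1,0,0,-20,0,0,0,1,0,0,-15,0,0,0,1,0,0,-10,0,0,0,1,0,0,-8,0,0,0,1,0,0,-5,0,0,0,1,0,0,-3,0,0,0,1,0,0,0,0,0,0,1]'
```

```text
time: 5.98
tcp_pos: [0.5104, -0.1767, 0.214]
orientation: [-0.726, -3.056, 0.003]
contact_force: [-0.4, 0.5, -1.0]
width: 0.0226
finger_force: 39.7
time: 6.9
tcp_pos: [0.5108, -0.1736, 0.0892]
orientation: [-0.722, -3.057, 0.0]
contact_force: [0.8, -0.2, -0.5]
width: 0.0227
finger_force: 39.7
```

```bash
python3 -m creep '[0,0,-2,0,0,0,1,0,0,-1,0,0,0,1,0,0,-1,0,0,0,1,0,0,-1,0,0,0,1,0,0,0,0,0,0,1,0,0,0,0,0,0,1]'
python3 -m creep '[0,0,-1,0,0,0,1,0,0,0,0,0,0,1,0,0,0,0,0,0,1]'
```

```text
time: 7.4
tcp_pos: [0.5108, -0.1737, 0.0844]
orientation: [0.722, 3.057, 0.0]
contact_force: [0.1, 0.2, -1.1]
width: 0.0223
finger_force: 39.7
time: 7.65
tcp_pos: [0.511, -0.1737, 0.0835]
orientation: [0.722, 3.057, 0.0]
contact_force: [0.3, 0.8, 1.5]
width: 0.0224
finger_force: 39.8
```

Contact at z 0.0835, as expected. Releasing, then rising.

```bash
python3 -m creep '[0,0,-0.4,0,0,0,1,0,0,0,0,0,0,0.4,0,0,0,0,0,0,0,0,0,0,0,0,0,-0.5,0,0,0,0,0,0,-1,0,0,0,0,0,0,-1,0,0,0,0,0,0,-1,0,0,0,0,0,0,-1]'
python3 -m creep '[0,0,5,0,0,0,-1,0,0,10,0,0,0,-1,0,0,20,0,0,0,-1,0,0,25,0,0,0,-1,0,0,25,0,0,0,-1,0,0,25,0,0,0,-1,0,0,15,0,0,0,-1,0,0,0,0,0,0,-1]'
python3 - <<'E'
from h import *
s,t=cam("scene"),cam("top"); a=s["img"][150:310,220:380]; b=t["img"][180:340,230:390]
cv2.imwrite("pics/crop4.png",cv2.resize(np.hstack([a,b]),(800,400),interpolation=cv2.INTER_CUBIC)[:,:,::-1])
E
```

```text
time: 8.32
tcp_pos: [0.5107, -0.1737, 0.0829]
orientation: [-0.722, -3.057, 0.0]
contact_force: [0.2, -0.1, -0.3]
width: 0.0851
finger_force: 0.0
time: 8.98
tcp_pos: [0.5125, -0.1746, 0.2123]
orientation: [0.722, 3.052, 0.002]
contact_force: [0.1, -0.2, -0.8]
width: 0.085
finger_force: 0.0
```

View pics/crop4.png

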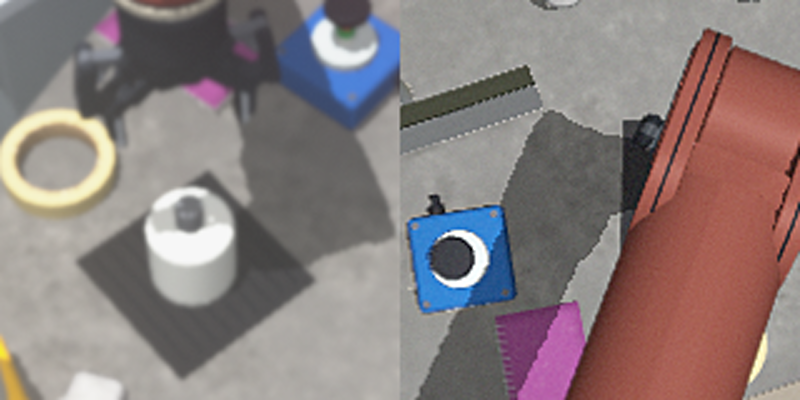

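The cover stands upright and free on the mat at crop (190,250). The blue button is uncovered; its head is at top-view pixel (250.8,283). Moving back above it with the fingers shut.

```bash
python3 -m creep '[-3,10,0,0,0,0,1,-6,20,0,0,0,0,1,-7,23,0,0,0,0,1,-8,24,0,0,0,0,1,-8,25,0,0,0,0,1,-8,25,0,0,0,0,1,-8,25,0,0,0,0,1,-8,25,0,0,0,0,1,-7,23,0,0,0,0,1,-6,20,0,0,0,0,1,-4,13,0,0,0,0,1,-2,7,0,0,0,0,1]' 40
python3 -m creep '[0,0,-8,0,0,0,1,0,0,-15,0,0,0,1,0,0,-18,0,0,0,1,0,0,-18,0,0,0,1,0,0,-15,0,0,0,1,0,0,-10,0,0,0,1,0,0,-6,0,0,0,1,0,0,-3,0,0,0,1,0,0,0,0,0,0,1,0,0,0,0,0,0,1]'
python3 - <<'E'
from h import *
t=cam("top"); print(onz(t,250.8,283.2,.107), r.observe()["contact_force"])
E
```

```text
time: 10.08
tcp_pos: [0.4346, 0.0679, 0.207]
orientation: [-0.718, -3.057, 0.001]
contact_force: [0.6, -0.3, 0.5]
width: -0.0003
finger_force: 0.0
time: 10.92
tcp_pos: [0.4362, 0.0662, 0.1153]
orientation: [0.722, 3.057, 0.0]
contact_force: [0.5, 0.0, 1.2]
width: 0.0001
finger_force: 0.0
[0.43453392 0.06742102 0.107     ] [-0.59206935  0.27923261  1.01782922]
```

Centred within 2 mm. Now pressing gently, watching the contact height.

```bash
python3 -m creep '[-1,0,-3,0,0,0,1,0,0,-3,0,0,0,1,0,0,-2,0,0,0,1,0,0,0,0,0,0,1,0,0,0,0,0,0,1]'
python3 -m creep '[0,0,-2,0,0,0,1,0,0,-2,0,0,0,1,0,0,-2,0,0,0,1,0,0,0,0,0,0,1,0,0,0,0,0,0,1]'
python3 -m creep '[0,0,-2,0,0,0,1,0,0,-2,0,0,0,1,0,0,-2,0,0,0,1,0,0,-1,0,0,0,1,0,0,0,0,0,0,1,0,0,0,0,0,0,1]'
```

```text
time: 11.38
tcp_pos: [0.4348, 0.0664, 0.107]
orientation: [-0.722, -3.058, -0.0]
contact_force: [-1.0, 0.2, 2.0]
width: -0.0001
finger_force: 0.9
time: 11.8
tcp_pos: [0.4349, 0.0664, 0.1009]
orientation: [0.722, 3.057, 0.0]
contact_force: [-0.1, 0.9, 3.0]
width: 0.0003
finger_force: 1.7
time: 12.3
tcp_pos: [0.4349, 0.0664, 0.0939]
orientation: [0.722, 3.057, 0.0]
contact_force: [-0.9, 0.4, 4.4]
width: 0.0001
finger_force: 2.6
```

```bash
python3 -m creep '[0,0,-2,0,0,0,1,0,0,-1,0,0,0,1,0,0,0,0,0,0,1,0,0,0,0,0,0,1]'
python3 - <<'E'
from h import *
s,t=cam("scene"),cam("top"); a=s["img"][125:205,320:400]; b=s["img"][150:310,220:380]
cv2.imwrite("pics/crop5.png",np.hstack([cv2.resize(x,(400,400),interpolation=cv2.INTER_CUBIC) for x in(a,b)])[:,:,::-1])
print(np.mean([r.observe()["contact_force"]],0), proj(s,[[.436,.066,.057],[.436,.066,.091]]))
f=[]
for i in range(6): cam("top"); f.append(r.observe()["contact_force"][2])
print(f)
E
```

```text
time: 12.63
tcp_pos: [0.4349, 0.0664, 0.091]
orientation: [0.722, 3.057, 0.0]
contact_force: [-1.7, 0.5, 5.5]
width: 0.0
finger_force: 2.9
[-1.41145401  1.91012488  6.28467835] [[356.65582403 166.9231066 ]
 [357.29048937 157.4763971 ]]
[np.float64(5.823827316660237), np.float64(5.540758241466851), np.float64(6.843727406820473), np.float64(6.200803127505051), np.float64(5.965477976867493), np.float64(5.461468894637567)]
```

View pics/crop5.png

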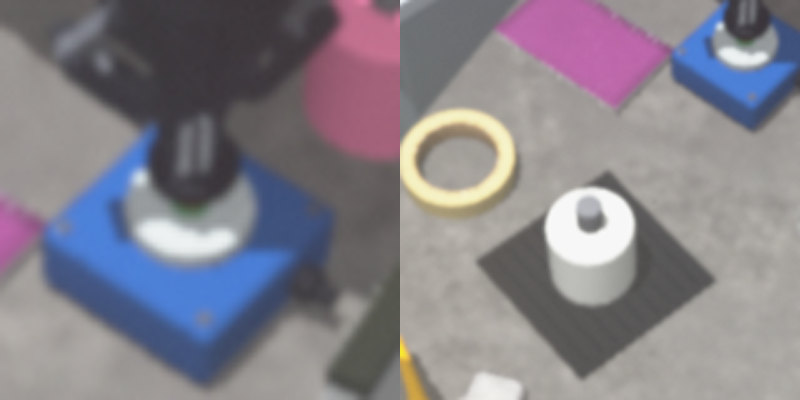

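The picture shows green just above the collar at crop (190,208), the tips on the head, and the cover still upright on the mat. Force of about 6 N and top height of 91 mm put travel at about 15–16 mm. I'll hold for 3 s.

```bash
for i in 1 2 3; do python3 -m creep '[0,0,0,0,0,0,1,0,0,0,0,0,0,1,0,0,0,0,0,0,1,0,0,0,0,0,0,1,0,0,0,0,0,0,1,0,0,0,0,0,0,1,0,0,0,0,0,0,1,0,0,0,0,0,0,1,0,0,0,0,0,0,1,0,0,0,0,0,0,1,0,0,0,0,0,0,1,0,0,0,0,0,0,1]' | grep -E "time|pos|contact"; done
python3 -c "
from plant import r
print(r.job_done())"
```

```text
time: 14.03
tcp_pos: [0.4349, 0.0664, 0.091]
contact_force: [-1.2, 1.1, 5.6]
time: 15.03
tcp_pos: [0.4349, 0.0664, 0.091]
contact_force: [-1.4, -0.5, 5.6]
time: 16.03
tcp_pos: [0.4349, 0.0664, 0.091]
contact_force: [-0.5, 0.6, 6.2]
the job is handed in; nothing more can be done
None
```

Job handed in at about 16 s: the blue control's cover stands upright and released on the mat, and the blue button was held in the green (about 15–16 mm of travel) for over three seconds and is still held there.

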